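# Pin the levelling table and wedge up its plate

### The arm

A 6-joint arm with a two-finger parallel gripper is mounted at the origin on a cart in front of the work surface, level with it; the furniture and walls round the work are solid. World frame = base frame: x ahead of the robot, y to its left, z up, the work surface at z = 0. Lengths are in m, angles in degrees, forces in N, time in s.
With the tool pointing down it reaches from about 0.25 to 0.725 m from the base axis. Payload 9.7 kg.
Tool frame: the origin (TCP) lies midway between the tips of the shut fingers; the grasp point (between the pads) lies 19 mm behind it (bot.pinch_z is the distance from the TCP to the grasp point, in m); z points along the fingers, y is the line along which they close (so a half turn about z gives the same grasp; the last joint's range is limited). The gripper opens to 85 mm and grips with 20 to 120 N. Pads are 22 mm wide; open, the fingers measure 114 mm over their backs; the gripper's body (76 mm by 85 mm) begins 54 mm behind the grasp point. The pads swing forward as they close: fully open they stand 13 mm farther back than shut.
Start: joints at [-76.834, 4.979, 10.078, 95.1, 0, 90], TCP at [0.125, -0.536, 0.231] pointing down, gripper open.
Joint ranges: [-179.16, 179.16], [-48.56, 103.87], [-65.8, 70.77], [-126.05, 130.52], [-82.76, 87.17], [-180, 180]. Speed limits (degrees/s): [127.2, 127.2, 147.25, 180, 180, 180].

### API

Orientations are given as [roll, pitch, yaw] about the fixed x, y, z axes, in that order (R = Rz(yaw) Ry(pitch) Rx(roll)).
In Python, from workcell import sensors, camera, camera_params, ticket, bot gives the robot as it stands.
- The arm moves only by the shell command python3 -m jog 'ROWS' [FORCE]. ROWS is JSON, a list that holds one entry, the list of rows, each a list of 5 numbers: the shift along the world's x, y, z in units of 50 mm (1.0 is 50 mm), then the turn about the world's z in units of 5 degrees (1.0 is 5 degrees), then the opening, from 0 (shut) to 1 (fully open). In form: [[[tx, ty, tz, yaw, grip], ...]]. A call has 1 to 8 rows; each row shifts and turns the commanded pose from where the row before left it; what a row does not reach is not made up. A row lasts 1/10 s, in which the tool goes at most 50 mm and 8.59 degrees, less where a joint would pass 70% of its speed; a pose out of reach is approached as far as the arm can. A call is refused whole if a number of a shift passes 1 or a number of a turn 1, either way. A call with a gripper value outside its range is refused whole. The fingers move at their own pace and stop on an object; FORCE is the grip in N (left out, the last holds). Time passes only in rows, so rows that do not move let the fingers close. It gives the time, the measured TCP pose, the force, the opening and the grip force at its end, in the units of the state.
- sensors.get_obs(): the state, without advancing time (a new reading comes with each control period).
- camera(name): name is "side" or "top"; returns the picture (420x560x3 uint8, blue, green, red); there is no depth.
- camera_params(name): a dict with "fx", "fy", "cx", "cy" (pixels), "T" (4x4, takes a point from camera to world coordinates). Camera axes: x right, y down, z forward; pixel columns grow to the right and rows downward; lengths in m; the calibration is good to about 2 mm. A picture is of the moment at which its call begins. camera_params takes no time and is no camera call.
- ticket.job_done(): hands the job in; it is judged then, once.
The state is a dict: "time": time; "q": joint angles; "qd": joint speeds; "joint_efforts": joint torques, N m; "ee_pos": TCP position; "tcp_rot": TCP orientation; "wrist_force": force on the tool from outside, world axes, zero at the start; "torque": the same for the moment, N m; "opening": finger opening in m; "grasp_force": force on a finger pad.
Only numpy, scipy, OpenCV 4.12 (cv2) and the standard library are available. Lean on these libraries where they do the work, as an engineer would, in place of code of your own. Each camera call takes 0.05 s, during which the arm holds its last target. There are 200 camera calls.

### The job

Take the steel locating pin out of its blue holder, stand it fully home through the hole in the levelling table's top plate and base, and let go of it. Then grip the orange wedge and slide it, flat on the worktop and thin end first, into the slot under the plate's red-striped edge until that edge has just lifted about 5 mm off the base. Finish while still gripping the wedge there, with the dish still standing on the plate and nothing else knocked about.

Things in the scene. Friction and masses are not known exactly. Their poses are not given: they have to be found in the camera images.
- table_base: fixed grey base, 166 x 180 mm, top 14 mm above the worktop. Origin on the worktop below the resting plate's centre; z up; fork end (wedge side) to its +y, pin hole to -y. Fork arms end at y = +75 mm; the slot between them (|x| < 30 mm, y from -10 mm outward) is open to the worktop. Rails 20 mm high at the long sides, 2 mm play: the unpinned plate can slide only along y.
- base_hole (a point): centre of the round pin hole in the base, at the base's top face (14 mm above the worktop); diameter 15 mm, goes right down to the worktop; at local (0, -72 mm) of the base.
- top_plate: loose aluminium plate 150 (x) x 190 (y) x 8 mm, 0.5 to 0.9 kg, lying on the base with the same axes as the base. Origin at the centre of its underside. Carries a round bubble level (26 mm diameter, 7 mm high) beside the hole, at local (-50, -70 mm).
- plate_hole (a point): centre of the 17 mm pin hole in the top plate, at its underside, right above the base hole; at local (0, -72 mm) of the plate.
- plate_lip (a point): middle of the lower edge of the plate's red-striped end, local (0, +95 mm, 0) of the plate; it overhangs the fork arms by 20 mm and stands 14 mm above the worktop at rest. Its height above 14 mm is the lift.
- petri_dish: clear round dish, 95 mm diameter, 16 mm high, 50 g, standing loose on the plate near the red-striped end (local y about +30 mm). Origin at the centre of its underside.
- wedge_grip (a point): centre of the orange wedge's handle block, 30 mm above its underside. The block is 36 mm wide (x) x 34 mm long (y) x 52 mm high; grip it across its width (x). z up; the thin end points to its own -y. Wedge mass about 0.15 kg.
- wedge_tip (a point): middle of the wedge's thin edge, at its underside, 103 mm from the handle's centre along -y. Wedge 36 mm wide; ramp 3 mm high at the tip, rising evenly to 23 mm over 80 mm, then level for 6 mm up to the handle. It first touches the plate edge with the tip 44 mm past it and lifts it 5 mm at 64 mm past it. Pushing takes under 15 N.
- pin_head (a point): centre of the pin's steel head: 22 mm diameter, 18 mm high, 57 mm above the pin's foot. At the start the pin stands upright in the holder, its foot on the worktop.
- pin_tip (a point): centre of the pin's foot, 57 mm below the centre of the head. The shank is 12 mm in diameter, 48 mm long, with a 5 mm tapered foot. Fully home its foot stands on the worktop inside the base hole; the head then is 26 mm above the plate.
- pin_holder: fixed blue block, 56 x 56 x 22 mm, with a 15 mm hole through its centre in which the pin stands. Origin at the centre of its underside.
- wash_bottle: bystander: white wash bottle with blue cap, 219 mm high, behind the levelling table. Origin at the centre of its underside.
- red_cap_jar: bystander: white jar with a red cap (the one nearest the levelling table), 63 mm diameter, 98 mm high. Origin at the centre of its underside.
- conical_flask: bystander: clear conical flask, 64 mm diameter, 114 mm high, to the left of the blue holder. Origin at the centre of its underside.
Mind the look-alikes: they are no part of the job. Leave any brown look-alike of the petri_dish alone.

How it is judged:
By the outcome, as a careful person would: the job done as asked, in the order asked, and still so for the second after the job is handed in, while the arm keeps its last pose, push and grip.
It also fails if it takes over 64 s, if anything falls off the work surface, if the arm or the gripper's body presses on something with over 40 N, if the wrist force passes 120 N, or if a joint passes its speed limit or range.

## Working session

There is one attempt and no reset: what is moved stays moved. The work goes in short steps, Python scripts to look and compute and a shell command to move; the robot and the scene stay as the last step left them, time stands still between calls to the robot, and variables do not carry over. Pictures are saved under pics/ and viewed, at most 12 in all, crops included, and the job is handed in when it is done.

```bash
mkdir -p pics
cat > h.py <<'E'
import numpy as np,cv2
from workcell import sensors,camera,camera_params,ticket,bot
def ray(n,u,v):
    p=camera_params(n);T=np.array(p['T']);d=np.array([(u-p['cx'])/p['fx'],(v-p['cy'])/p['fy'],1.])
    return T[:3,3],T[:3,:3]@d
def at(n,u,v,z):
    o,d=ray(n,u,v);return o+d*(z-o[2])/d[2]
def px(n,P):
    p=camera_params(n);T=np.linalg.inv(np.array(p['T']));c=T[:3,:3]@np.array(P)+T[:3,3]
    return np.array([p['fx']*c[0]/c[2]+p['cx'],p['fy']*c[1]/c[2]+p['cy']])
def tri(u1,u2):
    A=[];b=[]
    for n,u in(('top',u1),('side',u2)):
        o,d=ray(n,*u);d=d/np.linalg.norm(d);M=np.eye(3)-np.outer(d,d);A.append(M);b.append(M@o)
    return np.linalg.lstsq(np.vstack(A),np.hstack(b),rcond=None)[0]
E
python3 - <<'E'
from h import *
for n in('top','side'):
    im=camera(n);cv2.imwrite(f'pics/{n}0.png',im);cv2.imwrite(f'pics/{n}0b.png',cv2.resize(im,(784,588),interpolation=cv2.INTER_CUBIC))
    p=camera_params(n);print(n,p['fx'],np.round(np.array(p['T']),3).tolist())
print(sensors.get_obs(),bot.pinch_z)
E
```

```text
top 433.1436312327003 [[0.024, -0.994, 0.111, 0.402], [-1.0, -0.026, -0.014, 0.13], [0.017, -0.111, -0.994, 1.259], [0.0, 0.0, 0.0, 1.0]]
side 499.0312557883269 [[0.998, 0.034, -0.051, 0.582], [0.062, -0.578, 0.814, -0.811], [-0.002, -0.815, -0.579, 0.731], [0.0, 0.0, 0.0, 1.0]]
{'time': 0.1, 'q': array([-7.68321474e+01,  5.00679641e+00,  1.00382376e+01,  9.50987187e+01,
       -2.67138615e-03,  8.99997563e+01]), 'qd': array([-0.07127317,  0.02860884,  0.06216613,  0.01582039, -0.06899957,
       -0.04048881]), 'joint_efforts': array([-1.95910848e-04, -5.21562660e+01,  4.65651977e+01,  1.61019276e-02,
       -5.98382417e-05,  7.23636361e-06]), 'ee_pos': array([ 0.12523278, -0.53534175,  0.23065824]), 'tcp_rot': array([-1.79932722e+02,  2.67109810e-03,  1.31680995e+01]), 'wrist_force': array([0.75116224, 0.04202544, 0.40586329]), 'torque': array([-0.00180009, -0.02244533, -0.04953096]), 'grasp_force': 0.0, 'opening': 0.08548293229438726} 0.0187
```

View pics/top0b.png

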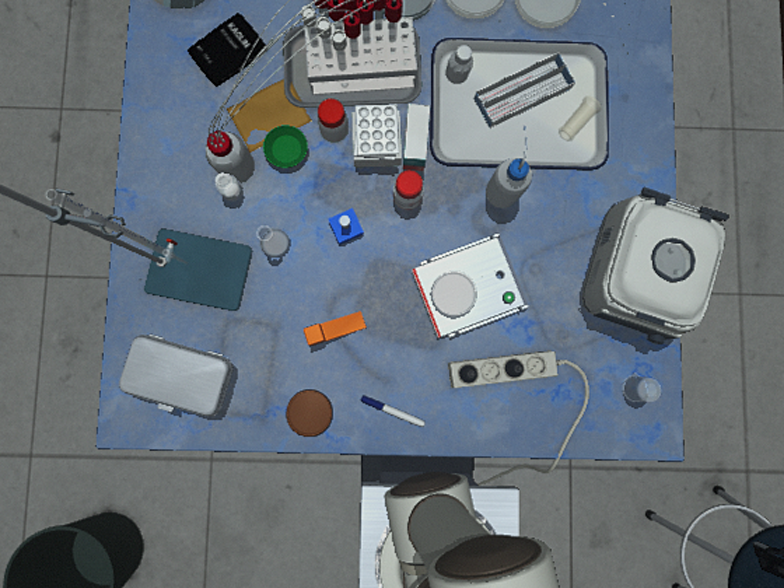

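View pics/side0b.png

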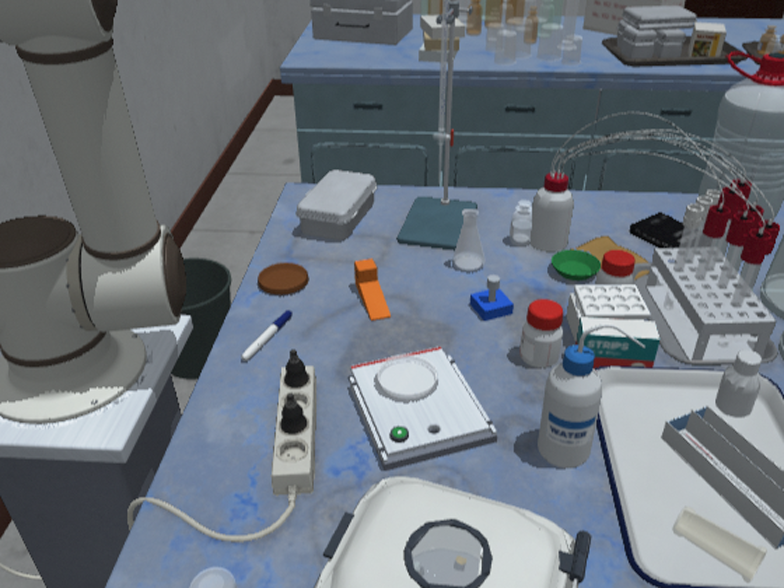

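Top view (784-px scale): pin (345,221) in the blue holder, wedge handle (316,334) and tip (366,320), hole (501,275), level (509,297), dish (453,294). The brown disc at (309,413) is the look-alike and isn't needed. Next I'll enlarge both views.

Run:
```python
from h import *
a=cv2.imread('pics/top0.png')[140:260,200:390];b=cv2.imread('pics/side0.png')[180:340,235:380]
cv2.imwrite('pics/tc.png',cv2.resize(a,None,fx=4,fy=4,interpolation=cv2.INTER_CUBIC))
cv2.imwrite('pics/sc.png',cv2.resize(b,None,fx=3.75,fy=3.75,interpolation=cv2.INTER_CUBIC))
```

```text
(no output)
```

View pics/tc.png

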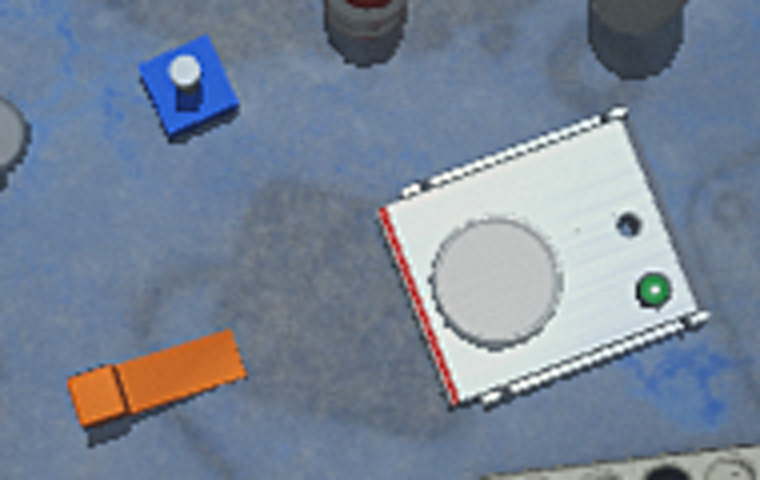

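View pics/sc.png

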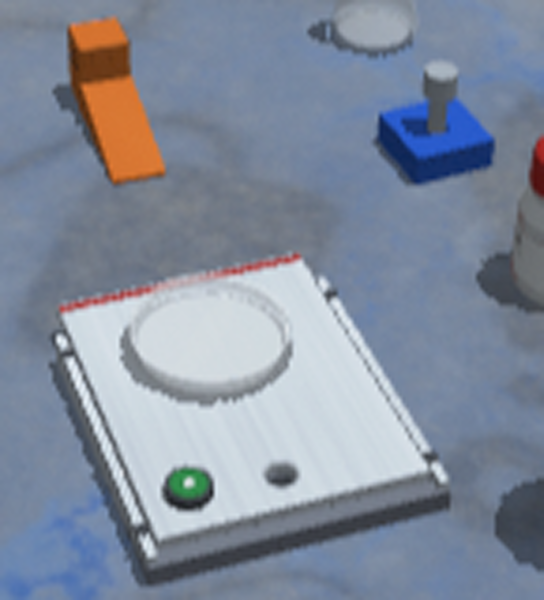

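The crops show, in top-crop pixels, the pin head (185,71), hole (628,224), red-edge corners (384,208) and (455,405), handle-top corners near (68,380) to (129,411), and wedge tip (231,331) to (246,377). In side-crop pixels: head (440,70), hole (281,474), wedge tip (115,182) to (164,174).

Run:
```python
from h import *
t=lambda u,v:((u+.5)/4-.5+200,(v+.5)/4-.5+140)
s=lambda u,v:((u+.5)/3.75-.5+235,(v+.5)/3.75-.5+180)
m=lambda k:k
L=[('hole',(628,224),(281,474),.022),('head top',(185,71),(440,70),.066),('level',(653,288),(188,484),.029),
('redA',(384,208),(299,257),.022),('redB',(455,405),(60,311),.022),('farA',(625,118),(440,472),.022),('farB',(697,314),(157,541),.022),
('h1',(68,380),(68,27),.052),('h2',(113,366),(117,19),.052),('h3',(129,411),(130,50),.052),('h4',(87,427),(78,60),.052),
('tipA',(231,331),(164,173),.003),('tipB',(246,377),(114,182),.003),('dish',(495,282),(210,336),.037)]
for n,a,b,z in L:
    print(n,np.round(at('top',*t(*a),z)*1e3,1)[:2],np.round(at('side',*s(*b),z)*1e3,1)[:2],np.round(tri(t(*a),s(*b))*1e3,1))
for n in [(195,180),(0,0)]: pass
```

```text
hole [ 583.8 -113.8] [ 584.8 -115.6] [ 584.4 -114.1   20.4]
head top [677.5 206.8] [679.  206.9] [678.3 206.9  65.8]
level [ 537.  -130.6] [ 537.2 -132.4] [ 537.2 -130.9   27.4]
redA [590.8  62.9] [591.5  64.4] [591.1  63.   23. ]
redB [450.2   9.5] [454.2   6.7] [452.    9.5  19.2]
farA [ 661.7 -111.3] [ 667.6 -109.2] [ 664.5 -111.    23.1]
farB [ 519.8 -163.8] [ 523.7 -165.7] [ 521.8 -164.1   19.9]
h1 [459.7 281.8] [429.9 267. ] [444.2 279.4  47.1]
h2 [470.2 251. ] [462.4 279.3] [467.4 248.8  71.3]
h3 [439.2 238.8] [474.8 240.6] [456.9 241.4  49.3]
h4 [427.5 267.4] [441.3 226.3] [431.6 271.4  21.9]
tipA [500.5 171.3] [502.3 169.7] [501.4 171.5   1.5]
tipB [467.4 159.5] [470.6 157.9] [468.9 159.8   1.4]
dish [537.5 -16.2] [542.9 -26.8] [540.4 -17.1  28. ]
```

Run:
```python
from h import *
from scipy.optimize import least_squares
t=lambda u,v:np.array(((u+.5)/4-.5+200,(v+.5)/4-.5+140))
s=lambda u,v:np.array(((u+.5)/3.75-.5+235,(v+.5)/3.75-.5+180))
P=[((0,-72,22),(628,224),(281,474)),((-50,-70,29),(653,288),(188,484)),((75,95,22),(384,208),(299,257)),((-75,95,22),(455,405),(60,311)),((75,-95,22),(625,118),(440,472)),((-75,-95,22),(697,314),(157,541))]
W=[((-18,-103,3),(246,377),(114,182)),((18,-103,3),(231,331),(164,173)),((-18,17,52),(87,427),(68,27)),((18,17,52),(68,380),(117,19)),((18,-17,52),(113,366),(130,46)),((-18,-17,52),(129,411),(78,54))]
def fit(P,x0,cams):
    def f(x):
        c,q=np.cos(x[2]),np.sin(x[2]);r=[]
        for l,a,b in P:
            w=np.array([x[0]*1e3+c*l[0]-q*l[1],x[1]*1e3+q*l[0]+c*l[1],l[2]])/1e3
            if 't' in cams:r.append(px('top',w)-t(*a))
            if 's' in cams:r.append(px('side',w)-s(*b))
        return np.ravel(r)
    r=least_squares(f,x0,loss='soft_l1');x=r.x
    c,q=np.cos(x[2]),np.sin(x[2]);R=np.array([[c,-q],[q,c]])
    print(cams,np.round(x[:2]*1e3,1),np.round(np.degrees(x[2]),2),np.round(np.abs(f(x)),1));return lambda a,b:np.round(x[:2]*1e3+R@[a,b],1)
for cm in('t','s','ts'):
    g=fit(P,[.556,-.05,.38],cm);print(' hole',g(0,-72),'lip',g(0,95),'wedge end',g(0,95+39))
    g=fit(W,[.449,.26,.35],cm);print(' tip',g(0,-103))
```

```text
t [556.2 -49.3] 21.72 [0.8 0.4 0.8 0.5 1.3 0.  0.6 0.5 0.5 0.2 0.5 0.7]
 hole [ 582.9 -116.2] lip [521.1  38.9] wedge end [506.7  75.1]
t [448.8 260.5] 20.36 [0.6 0.1 0.4 0.3 1.  0.5 0.3 0.  0.1 0.5 0.1 0.5]
 tip [484.6 164. ]
s [558.2 -49.8] 22.06 [0.2 0.4 0.5 0.4 0.3 0.5 0.4 1.  2.2 0.1 0.3 0.2]
 hole [ 585.3 -116.6] lip [522.6  38.2] wedge end [507.9  74.4]
s [451.5 258. ] 20.15 [0.3 0.7 0.6 0.6 0.4 0.2 0.1 0.2 0.1 0.6 0.1 0.5]
 tip [487.  161.3]
ts [557.6 -49.6] 21.96 [0.9 0.2 0.2 0.3 0.9 0.1 0.  0.3 1.2 0.3 0.1 0.6 0.3 0.8 0.6 1.2 0.6 0.3
 2.5 0.1 0.7 1.3 0.1 0. ]
 hole [ 584.5 -116.4] lip [522.   38.5] wedge end [507.5  74.7]
ts [450.2 259.9] 20.28 [0.9 0.5 0.7 0.2 0.6 0.8 0.2 0.  0.8 0.  0.8 0.6 0.1 0.6 0.3 0.6 0.3 1.
 0.4 1.  0.4 0.  0.3 0.9]
 tip [485.9 163.3]
```

```bash
python3 -m jog '[[[0.55,0.74,0,0.99,0.6],[0.55,0.74,0,0.99,0.6],[0.55,0.74,0,0.99,0.6],[0.55,0.74,0,0.99,0.6],[0.55,0.74,0,0.99,0.6],[0.55,0.74,0,0.99,0.6],[0.55,0.74,0,0.99,0.6],[0.55,0.74,0,0.99,0.6]]]'
```

```text
time: 0.9
ee_pos: [0.3459, -0.2378, 0.2312]
tcp_rot: [180.0, -0.0, 53.0]
wrist_force: [0.3, -0.5, -0.2]
opening: 0.0512
grasp_force: 0.0
```

```bash
python3 -m jog '[[[0.55,0.74,0,1,0.6],[0.55,0.74,0,1,0.6],[0.55,0.74,0,1,0.6],[0.55,0.74,0,1,0.6],[0.55,0.74,0,1,0.6],[0.55,0.74,0,1,0.6],[0.55,0.74,0,1,0.6],[0.55,0.74,0,1,0.6]]]'; python3 -m jog '[[[0.55,0.74,-0.3,1,0.6],[0.55,0.74,-0.3,1,0.6],[0.55,0.74,-0.3,1,0.6],[0.5,0.74,-0.3,0.8,0.6],[0,0,0,0,0.6]]]'
```

```text
time: 1.7
ee_pos: [0.566, 0.0583, 0.2309]
tcp_rot: [-180.0, 0.0, 93.0]
wrist_force: [0.7, -0.9, 1.2]
opening: 0.0513
grasp_force: 0.0
time: 2.2
ee_pos: [0.6732, 0.2085, 0.1641]
tcp_rot: [-179.6, -0.1, 112.1]
wrist_force: [1.0, -0.6, -0.8]
opening: 0.0512
grasp_force: 0.0
```

```bash
python3 -m jog '[[[0.1,-0.03,-0.5,0,0.6],[0,0,-0.6,0,0.6],[0,0,-0.6,0,0.6],[0,0,-0.5,0,0.6],[0,0,-0.34,0,0.6],[0,0,0,0,0.6]]]' 40
python3 - <<'E'
from h import *
a=camera('top')[120:200,195:305];b=camera('side')[180:260,300:410]
f=lambda x:cv2.resize(x,None,fx=3.6,fy=5,interpolation=cv2.INTER_CUBIC) if 0 else cv2.resize(x,None,fx=3.6,fy=3.6,interpolation=cv2.INTER_CUBIC)
cv2.imwrite('pics/g1.png',np.hstack([f(a),f(b)]))
E
```

```text
time: 2.8
ee_pos: [0.676, 0.202, 0.0412]
tcp_rot: [-179.7, -0.0, 111.7]
wrist_force: [-0.2, 0.6, -0.6]
opening: 0.0515
grasp_force: 0.0
```

View pics/g1.png

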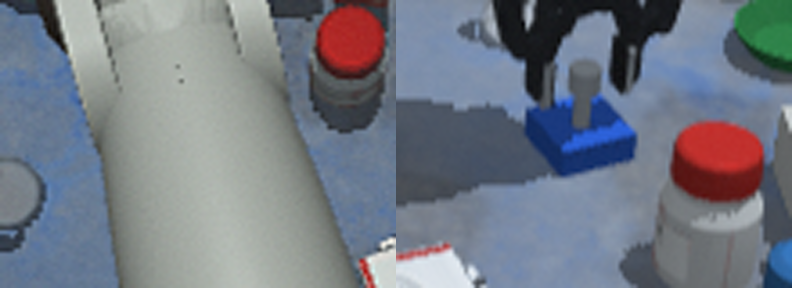

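The side view shows the pin head (585,75) centred between the two fingers, which have room on both sides. I'll correct by a few mm and close.

```bash
python3 -m jog '[[[0.05,0.1,-0.06,0,0.6],[0,0,0,0,0.6]]]' 40; python3 -m jog '[[[0,0,0,0,0.1],[0,0,0,0,0.1],[0,0,0,0,0.1],[0,0,0,0,0.1],[0,0,0,0,0.1],[0,0,0,0,0.1]]]' 40
```

```text
time: 3.1
ee_pos: [0.681, 0.2086, 0.0423]
tcp_rot: [179.9, 0.0, 111.8]
wrist_force: [-0.6, 0.3, -0.5]
opening: 0.0514
grasp_force: 0.0
time: 3.7
ee_pos: [0.6804, 0.208, 0.0418]
tcp_rot: [180.0, 0.0, 111.8]
wrist_force: [-1.1, -1.0, 4.7]
opening: 0.021
grasp_force: 39.1
```

```bash
python3 -m jog '[[[0,0,0.2,0,0.1],[0,0,0.5,0,0.1],[0,0,0.6,0,0.1],[0,0,0.6,0,0.1],[0,0,0.1,0,0.1],[0,0,0,0,0.1]]]' 40
python3 - <<'E'
from h import *
for n,u,v,z in(('top',517/1.4,169/1.4,.219),('side',567/1.4,450/1.4,0),('top',408/1.4,180/1.4,.098),('side',541/1.4,355/1.4,0)):print(at(n,u,v,z))
print(sensors.get_obs()['q'])
E
```

```text
time: 4.3
ee_pos: [0.6808, 0.2081, 0.1424]
tcp_rot: [179.9, 0.0, 111.8]
wrist_force: [-0.3, 0.6, -1.3]
opening: 0.0206
grasp_force: 39.2
[ 0.74335645 -0.10580676  0.219     ]
[ 0.7714488  -0.12416991  0.        ]
[0.75445953 0.08205263 0.098     ]
[0.75653052 0.08184159 0.        ]
[ 1.69967649e+01  2.72590138e+01  2.75006435e+01  9.01240811e+01
 -7.47385313e-05  8.52304066e+01]
```

```bash
python3 -m jog '[[[-0.24,-0.5,0,0,0.1],[-0.24,-0.9,0,0,0.1],[-0.24,-0.9,0,0,0.1],[-0.24,-0.9,0,0,0.1],[-0.24,-0.9,0,0,0.1],[-0.24,-0.9,0,0,0.1],[-0.24,-0.9,0,0,0.1],[-0.24,-0.5,0,0,0.1]]]' 40;  python3 -m jog '[[[0,0,-0.5,0,0.1],[0,0,-0.5,0,0.1],[0,0,-0.2,0,0.1],[0,0,0,0,0.1],[0,0,0,0,0.1]]]' 40
python3 - <<'E'
from h import *
a=camera('side');cv2.imwrite('pics/s2.png',a);cv2.imwrite('pics/s2c.png',cv2.resize(a[230:350,230:390],None,fx=5,fy=5,interpolation=cv2.INTER_CUBIC)[:,:800])
o=sensors.get_obs();print(o['ee_pos'])
cv2.imwrite('pics/t2.png',camera('top'))
E
```

```text
time: 5.1
ee_pos: [0.5826, -0.1149, 0.1393]
tcp_rot: [-179.9, -0.1, 111.7]
wrist_force: [0.1, -0.3, -0.1]
opening: 0.0207
grasp_force: 39.3
time: 5.6
ee_pos: [0.5843, -0.1118, 0.0815]
tcp_rot: [-180.0, -0.0, 111.8]
wrist_force: [-1.3, -0.6, 0.3]
opening: 0.0203
grasp_force: 39.3
[ 0.58472541 -0.1118558   0.08214136]
```

View pics/s2c.png

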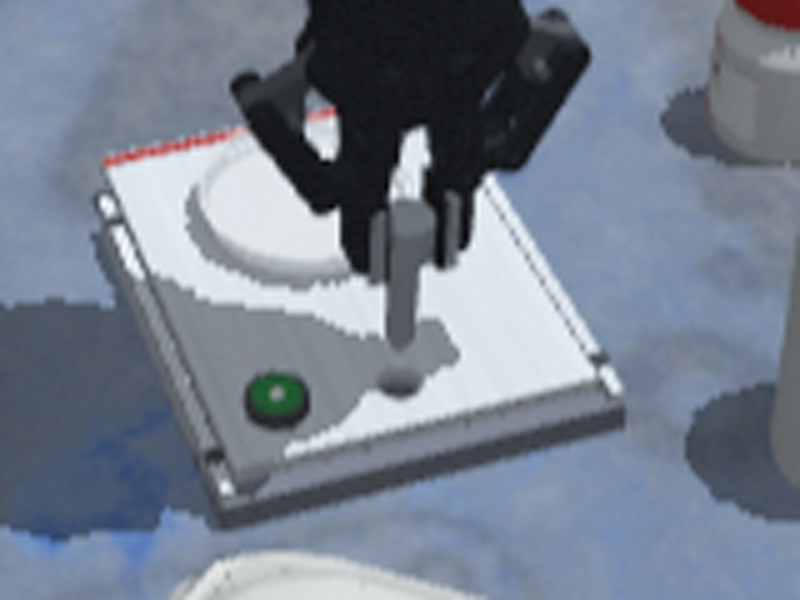

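Run:
```python
from h import *
s=lambda u,v:np.array(((u+.5)/5-.5+230,(v+.5)/5-.5+230))
print('foot',at('side',*s(400,343),.041),'hole',at('side',*s(401,379),.022),'headtop',at('side',*s(411,206),.107))
tc=[.58473,-.11186]
for z in(.0403,.0453,.088,.106):print(z,px('side',[*tc,z])*5-[230*5,230*5])
```

```text
foot [ 0.58430081 -0.11330981  0.041     ] hole [ 0.58520174 -0.11385751  0.022     ] headtop [ 0.58656595 -0.10793501  0.107     ]
0.0403 [399.14313312 339.68703478]
0.0453 [399.48448279 330.38460453]
0.088 [402.48513298 248.61115607]
0.106 [403.79779658 212.8385662 ]
```

The side view shows the foot at crop (400,343) just above and slightly behind the hole (401,379), and the pin leaning a few degrees. I'll refine the hole centre by segmentation.

Run:
```python
from h import *
for n in('top','side'):
    g=cv2.cvtColor(cv2.imread(f'pics/{n}0.png'),cv2.COLOR_BGR2GRAY).astype(float)
    c=np.round(px(n,[.5845,-.115,.022])).astype(int);r=8
    w=g[c[1]-r:c[1]+r+1,c[0]-r:c[0]+r+1];print(n,c);print(w.astype(int)[2:15,2:15])
    for z,k in((.022,0),):
        bg=np.percentile(w,70);d=np.clip((bg-w)/(bg-w.min()),0,1);m=np.clip((d-.25)*2.5,0,1)
        yy,xx=np.mgrid[-r:r+1,-r:r+1];m[np.hypot(xx,yy)>7]=0
        u=c[0]+(m*xx).sum()/m.sum();v=c[1]+(m*yy).sum()/m.sum();print(u,v,at(n,u,v,z),m.sum())
```

```text
top [357 195]
[[221 218 216 215 213 214 217 218 220 221 225 223 151]
 [215 214 213 217 219 221 220 219 223 221 223 215 149]
 [218 217 220 220 220 225 226 224 220 217 218 221 206]
 [219 221 225 225 232 230 218 228 222 217 217 224 218]
 [222 216 194 227 183 120 114 160 205 229 223 223 222]
 [220 220 211 176  65  48  51  80 146 207 221 217 220]
 [217 219 215 133  54  63  56  47  78 162 224 215 219]
 [216 224 213  83  66 117  59  49  71 160 227 219 220]
 [223 224 218 163 111 127 111  47  94 187 226 217 219]
 [214 215 217 208 136 110 108  69 135 210 221 217 213]
 [213 215 219 222 214 192 169 191 219 220 215 213 215]
 [218 215 215 219 219 220 216 217 216 217 216 219 219]
 [216 218 216 215 215 215 215 217 219 218 220 219 218]]
356.80846988721004 195.7365396892956 [ 0.5835329  -0.11433423  0.022     ] 27.319767441860463
side [309 306]
[[212 211 209 207 213 215 212 212 211 214 217 215 215]
 [211 211 209 207 210 215 213 212 211 212 216 217 215]
 [210 212 211 209 202 205 206 201 199 207 213 217 216]
 [210 212 210 200 176 170 166 159 158 179 195 215 218]
 [212 211 200 172 134 123 112 112 108 128 156 202 216]
 [213 209 181 136 111 103  93  96  95  98 112 175 214]
 [212 209 161 114 111 101  88  87  82  88  93 153 213]
 [210 213 177 106  94  79  76  73  63  71  96 165 210]
 [209 210 206 138  82  64  61  60  57  75 135 201 213]
 [212 209 213 193 169 139 109 106 131 166 191 214 214]
 [213 211 212 212 213 197 182 179 192 213 217 216 214]
 [214 213 211 213 214 213 214 213 210 211 217 216 215]
 [216 215 212 213 214 213 214 214 210 210 214 217 217]]
309.619543220584 306.29416979859303 [ 0.58490326 -0.11629163  0.022     ] 41.30971337579618
```

```bash
python3 -m jog '[[[0.01,-0.055,0,0,0.1],[0,0,-0.2,0,0.1],[0,0,-0.1,0,0.1],[0,0,0,0,0.1]]]' 40;python3 - <<'E'
from h import *
a=camera('side');cv2.imwrite('pics/s3c.png',cv2.resize(a[265:325,270:350],None,fx=9,fy=9,interpolation=cv2.INTER_CUBIC));print(sensors.get_obs()['ee_pos'])
E
```

```text
time: 6.1
ee_pos: [0.5841, -0.1147, 0.0649]
tcp_rot: [-179.9, -0.1, 111.8]
wrist_force: [0.0, 0.5, -0.6]
opening: 0.0203
grasp_force: 39.3
[ 0.58431809 -0.11471458  0.06550605]
```

View pics/s3c.png

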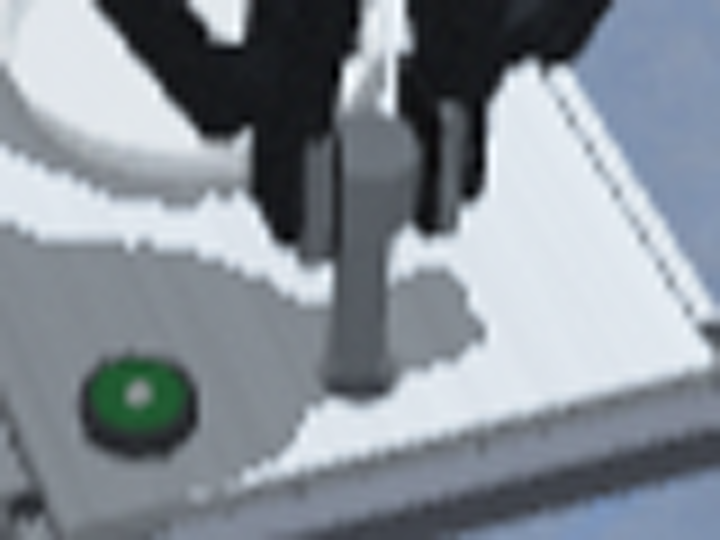

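The foot is right over the hole at (358,385), so I'll lower it gently.

```bash
python3 -m jog '[[[0,0,-0.1,0,0.1],[0,0,-0.1,0,0.1],[0,0,0,0,0.1]]]' 40;python3 -m jog '[[[0,0,-0.06,0,0.1],[0,0,-0.06,0,0.1],[0,0,0,0,0.1]]]' 40
```

```text
time: 6.45
ee_pos: [0.5843, -0.1147, 0.0553]
tcp_rot: [-179.9, -0.0, 111.8]
wrist_force: [0.1, 1.1, -0.6]
opening: 0.0205
grasp_force: 39.3
time: 6.75
ee_pos: [0.5846, -0.1147, 0.0498]
tcp_rot: [-180.0, -0.0, 111.8]
wrist_force: [-0.5, 0.2, -1.2]
opening: 0.0204
grasp_force: 39.3
```

```bash
python3 -m jog '[[[0,0,-0.07,0,0.1],[0,0,-0.07,0,0.1],[0,0,0,0,0.1],[0,0,0,0,0.1]]]' 40
```

```text
time: 7.15
ee_pos: [0.5847, -0.1148, 0.0432]
tcp_rot: [-180.0, -0.0, 111.8]
wrist_force: [-0.2, -0.3, -0.9]
opening: 0.0206
grasp_force: 39.3
```

```bash
python3 -m jog '[[[0,0,-0.03,0,0.1],[0,0,0,0,0.1],[0,0,0,0,0.1]]]' 40;python3 -m jog '[[[0,0,-0.02,0,0.1],[0,0,0,0,0.1],[0,0,0,0,0.1]]]' 40
```

```text
time: 7.45
ee_pos: [0.5848, -0.1148, 0.0419]
tcp_rot: [180.0, 0.0, 111.8]
wrist_force: [0.9, -0.7, -0.1]
opening: 0.0207
grasp_force: 39.4
time: 7.75
ee_pos: [0.5851, -0.1149, 0.0417]
tcp_rot: [180.0, 0.0, 111.8]
wrist_force: [-0.4, 0.1, 4.9]
opening: 0.0203
grasp_force: 40.1
```

Contact came at the expected height (0.0417), so the pin is home. Release it, rise and check.

```bash
python3 -m jog '[[[0,0,0,0,0.35],[0,0,0,0,0.5],[0,0,0,0,0.6],[0,0,0,0,0.6]]]' 40;python3 -m jog '[[[0,0,0.3,0,0.6],[0,0,0.6,0,0.6],[0,0.0,0.7,0,0.6],[-0.2,0.6,0.5,0,0.6],[-0.3,0.9,0,0,0.6],[-0.3,0.9,0,0,0.6],[-0.3,0.9,0,0,0.6],[-0.3,0.9,0,0,0.6]]]' 40
python3 - <<'E'
from h import *
a=camera('side');cv2.imwrite('pics/s4c.png',cv2.resize(a[160:340,230:390],None,fx=3.3,fy=3.3,interpolation=cv2.INTER_CUBIC));print(sensors.get_obs()['ee_pos'])
E
```

```text
time: 8.15
ee_pos: [0.5847, -0.1147, 0.0406]
tcp_rot: [-180.0, -0.0, 111.8]
wrist_force: [-0.2, 0.6, -0.3]
opening: 0.0513
grasp_force: 0.0
time: 8.95
ee_pos: [0.5141, 0.0967, 0.1472]
tcp_rot: [179.9, 0.0, 111.7]
wrist_force: [0.8, 0.7, -0.1]
opening: 0.0513
grasp_force: 0.0
[0.51221433 0.10201909 0.14737413]
```

View pics/s4c.png

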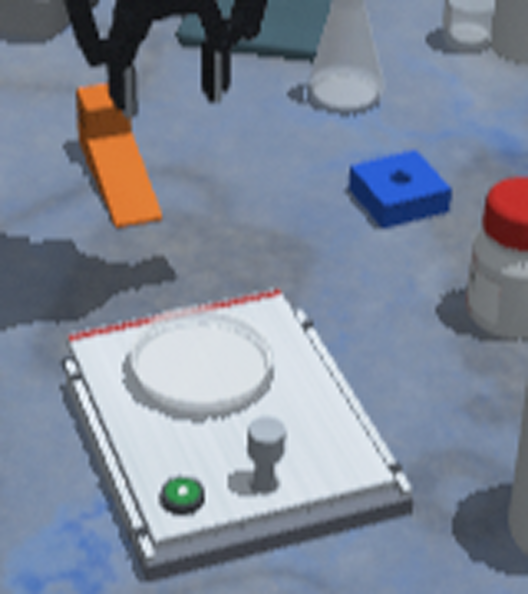

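The pin stands upright with its head at (266,440), and the dish and plate are undisturbed. On to the wedge.

```bash
python3 -m jog '[[[-0.31,0.79,0,-0.3,0.7],[-0.31,0.79,0,0,0.7],[-0.31,0.79,0,0,0.7],[-0.31,0.79,0,0,0.7],[0,0,0,0,0.7],[0,0,0,0,0.7]]]' 60
python3 - <<'E'
from h import *
print(at('side',230+266.5/3.3-.5,160+427.5/3.3-.5,.066),sensors.get_obs()['ee_pos'])
E
```

```text
time: 9.6
ee_pos: [0.4525, 0.254, 0.1467]
tcp_rot: [180.0, 0.0, 110.4]
wrist_force: [0.1, -0.1, -0.7]
opening: 0.0595
grasp_force: 0.0
[ 0.58491714 -0.11401838  0.066     ] [0.45253757 0.25395731 0.14674232]
```

```bash
python3 -m jog '[[[-0.05,0.12,-0.4,0,0.7],[0,0,-0.7,0,0.7],[0,0,-0.6,0,0.7],[0,0,-0.5,0,0.7],[0,0,-0.3,0,0.7],[0,0,-0.14,0,0.7],[0,0,0,0,0.7],[0,0,0,0,0.7]]]' 60
```

```text
time: 10.4
ee_pos: [0.4511, 0.2594, 0.015]
tcp_rot: [179.9, -0.0, 110.2]
wrist_force: [0.2, 0.3, -0.3]
opening: 0.0597
grasp_force: 0.0
```

```bash
python3 -m jog '[[[0,0,0,0,0.4],[0,0,0,0,0.3],[0,0,0,0,0.3],[0,0,0,0,0.3],[0,0,0,0,0.3],[0,0,0,0,0.3]]]' 60
python3 - <<'E'
from h import *
a=camera('side');cv2.imwrite('pics/s5c.png',cv2.resize(a[170:270,240:340],None,fx=5.5,fy=5.5,interpolation=cv2.INTER_CUBIC));print(sensors.get_obs()['ee_pos'],sensors.get_obs()['tcp_rot'])
E
```

```text
time: 11.0
ee_pos: [0.451, 0.2596, 0.0151]
tcp_rot: [179.9, -0.0, 110.3]
wrist_force: [1.0, 0.8, 6.5]
opening: 0.0352
grasp_force: 60.7
[0.45097793 0.25963482 0.01502937] [ 1.79880463e+02 -1.26160865e-02  1.10273775e+02]
```

View pics/s5c.png

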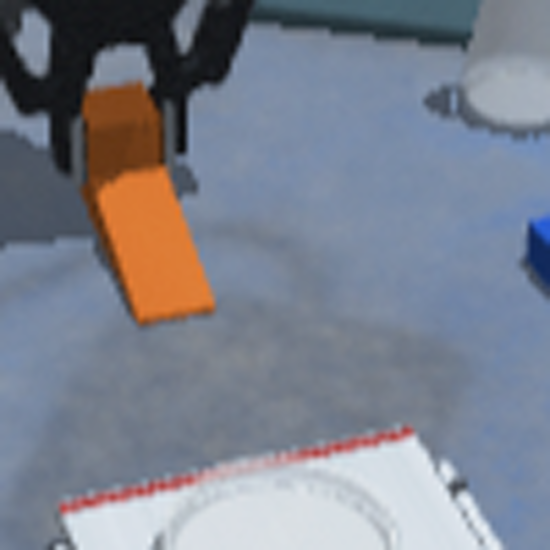

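The wedge is gripped squarely, with the tip corners at (145,325) and (214,309). Slide it to 20 mm short of the lip and align it.

```bash
python3 -m jog '[[[0.05,-0.2,0,0.1,0.3],[0.09,-0.38,0,0.1,0.3],[0.09,-0.4,0,0.1,0.3],[0.09,-0.4,0,0.04,0.3],[0.09,-0.4,0,0,0.3],[0.09,-0.36,0,0,0.3],[0,0,0,0,0.3],[0,0,0,0,0.3]]]' 60
python3 - <<'E'
from h import *
a=camera('side');cv2.imwrite('pics/s6c.png',cv2.resize(a[190:290,235:335],None,fx=6,fy=6,interpolation=cv2.INTER_CUBIC));o=sensors.get_obs();print(o['ee_pos'],o['tcp_rot'])
E
```

```text
time: 11.85
ee_pos: [0.4764, 0.1513, 0.0151]
tcp_rot: [179.9, 0.1, 111.9]
wrist_force: [1.1, -3.8, 5.9]
opening: 0.0356
grasp_force: 60.8
[0.47638771 0.15149154 0.01506214] [1.79879058e+02 1.04917934e-01 1.11910903e+02]
```

View pics/s6c.png

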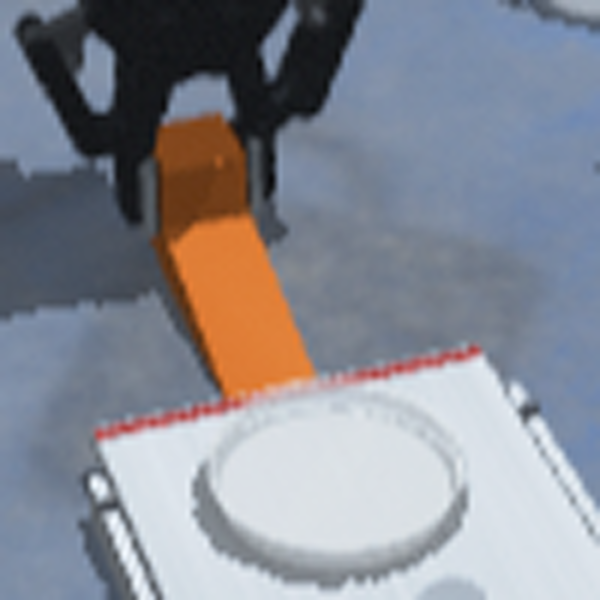

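```bash
cat > m.py <<'E'
from h import *
def meas():
    a=camera('side').astype(np.float32);b,g,r=a[...,0],a[...,1],a[...,2]
    red=np.clip(r-np.maximum(b,g)-25,0,None);yy,xx=np.mgrid[:a.shape[0],:a.shape[1]]
    ok=(yy>235)&(yy<275)&(xx>245)&(xx<320)&(np.abs(g-b)<40);red=red*ok
    out=[]
    for lo,hi in((252,266),(296,312)):
        s=red[:,lo:hi];out+=[(s*yy[:,lo:hi]).sum()/s.sum()]
    gr=np.clip(g-np.maximum(b,r)-25,0,None)*((yy>290)&(yy<330)&(xx>265)&(xx<305))
    out+=[(gr*xx).sum()/gr.sum(),(gr*yy).sum()/gr.sum()]
    cv2.imwrite('pics/last.png',a);return np.array(out)
o=sensors.get_obs();p=o['ee_pos'][:2]*1e3;d=np.array([522,38.5])-p
print('out',round(d@[.3746,-.9272],1),'lat',round(-d@[.9272,.3746],1),'yaw',round(o['tcp_rot'][2],2),'z',o['ee_pos'][2].round(4),'F',np.round(o['wrist_force'],1),'gf',o['grasp_force'].round(1),'m',np.round(np.mean([meas() for _ in range(2)],0),2))
e=px('side',[.522,.0385,.019])-px('side',[.522,.0385,.014]);f=px('side',[.522+.0037,.0385-.0093,.014])-px('side',[.522,.0385,.014]);print('5mm lift',e,'10mm slide',f) if 0 else None
E
python3 m.py; python3 -m jog '[[[0.05,-0.12,0,0.02,0.3],[0.07,-0.19,0,0,0.3],[0.08,-0.19,0,0,0.3],[0.07,-0.19,0,0,0.3],[0.07,-0.18,0,0,0.3],[0.05,-0.13,0,0,0.3],[0,0,0,0,0.3],[0,0,0,0,0.3]]]' 60; python3 m.py
```

```text
time: 12.7
ee_pos: [0.4958, 0.102, 0.015]
tcp_rot: [179.9, 0.1, 112.1]
wrist_force: [1.1, -2.6, 5.4]
opening: 0.0352
grasp_force: 60.7Traceback (most recent call last):
  File "m.py", line 13, in <module>
    print('out',round(d@[.3746,-.9272],1),'lat',round(-d@[.9272,.3746],1),'yaw',round(o['tcp_rot'][2],2),'z',o['ee_pos'][2].round(4),'F',np.round(o['wrist_force'],1),'gf',o['grasp_force'].round(1),'m',np.round(np.mean([meas() for _ in range(2)],0),2))
                                                                                                                                                                           ^^^^^^^^^^^^^^^^^^^^^^
AttributeError: 'float' object has no attribute 'round'
Traceback (most recent call last):
  File "m.py", line 13, in <module>
    print('out',round(d@[.3746,-.9272],1),'lat',round(-d@[.9272,.3746],1),'yaw',round(o['tcp_rot'][2],2),'z',o['ee_pos'][2].round(4),'F',np.round(o['wrist_force'],1),'gf',o['grasp_force'].round(1),'m',np.round(np.mean([meas() for _ in range(2)],0),2))
                                                                                                                                                                           ^^^^^^^^^^^^^^^^^^^^^^
AttributeError: 'float' object has no attribute 'round'
```

Run:
```python
from h import *
P=[.522,.0385,.022];b=px('side',P);print('lift5',px('side',[.522,.0385,.027])-b,'slide5',px('side',[.5239,.0339,.022])-b)
```

```text
lift5 [-0.01121415 -1.74506295] slide5 [0.72078564 1.36812158]
```

Still before contact, so this is a valid baseline.

```bash
sed -i "s/,'gf',o\['grasp_force'\].round(1)//" m.py; python3 m.py; python3 -m jog '[[[0.04,-0.1,0,0,0.3],[0.04,-0.1,0,0,0.3],[0,0,0,0,0.3],[0,0,0,0,0.3]]]' 60; python3 m.py;python3 -m jog '[[[0.03,-0.074,0,0,0.3],[0,0,0,0,0.3],[0,0,0,0,0.3]]]' 60; python3 m.py
```

```text
out 68.7 lat -0.5 yaw 112.05 z 0.015 F [ 1.1 -2.6  5.4] m [260.27 250.44 284.8  308.38]
time: 13.2
ee_pos: [0.4996, 0.0925, 0.015]
tcp_rot: [179.9, 0.0, 112.1]
wrist_force: [1.3, 0.8, 4.8]
opening: 0.0356
grasp_force: 60.7
out 58.5 lat -0.5 yaw 112.08 z 0.015 F [1.3 0.8 4.8] m [260.26 250.43 284.8  308.38]
time: 13.6
ee_pos: [0.5008, 0.0897, 0.015]
tcp_rot: [179.9, -0.1, 112.1]
wrist_force: [-1.2, 5.8, 6.7]
opening: 0.0353
grasp_force: 60.9
out 55.4 lat -0.5 yaw 112.12 z 0.015 F [-1.2  5.8  6.7] m [260.86 251.13 285.19 309.18][ WARN:0@1.490] global loadsave.cpp:1063 imwrite_ Unsupported depth image for selected encoder is fallbacked to CV_8U.
[ WARN:0@1.578] global loadsave.cpp:1063 imwrite_ Unsupported depth image for selected encoder is fallbacked to CV_8U.
[ WARN:0@1.615] global loadsave.cpp:1063 imwrite_ Unsupported depth image for selected encoder is fallbacked to CV_8U.
```

Contact; the plate slides towards the pin first (about 2.8 mm).

```bash
for i in 1; do python3 -m jog '[[[0.03,-0.074,0,0,0.3],[0,0,0,0,0.3],[0,0,0,0,0.3]]]' 60|tail -3; python3 m.py 2>/dev/null; python3 -m jog '[[[0.03,-0.074,0,0,0.3],[0,0,0,0,0.3],[0,0,0,0,0.3]]]' 60|tail -3; python3 m.py 2>/dev/null; python3 -m jog '[[[0.03,-0.074,0,0,0.3],[0,0,0,0,0.3],[0,0,0,0,0.3]]]' 60|tail -3; python3 m.py 2>/dev/null;done
```

```text
wrist_force: [-2.8, 8.0, 7.0]
opening: 0.0354
grasp_force: 60.9
out 51.7 lat -0.5 yaw 112.14 z 0.0151 F [-2.8  8.   7. ] m [261.41 251.69 285.63 309.99]
wrist_force: [-2.5, 8.2, 7.3]
opening: 0.0354
grasp_force: 60.9
out 47.9 lat -0.5 yaw 112.15 z 0.015 F [-2.5  8.2  7.3] m [261.07 251.41 285.66 309.99]
wrist_force: [-3.3, 8.9, 7.0]
opening: 0.0351
grasp_force: 60.9
out 43.9 lat -0.5 yaw 112.15 z 0.015 F [-3.3  8.9  7. ] m [260.79 251.08 285.66 309.98]
```

Run:
```python
from h import *
a=np.radians(22);u=np.array([np.sin(a),-np.cos(a),0])*1e-3
L=np.array([.5372,-.1315,.027]);print('level/mm',px('side',L+u)-px('side',L))
for x in(-60,60):
    P=np.array([.522,.0385,.022])+x*1e-3*np.array([np.cos(a),np.sin(a),0]);print('edge px',px('side',P),'slide/mm',px('side',P+u)-px('side',P),'lift/mm',px('side',P+[0,0,.001])-px('side',P))
```

```text
level/mm [0.16354305 0.35941473]
edge px [256.67169905 259.97912391] slide/mm [0.12455898 0.28273523] lift/mm [-0.01614668 -0.35022904]
edge px [308.16152997 248.90140397] slide/mm [0.15670712 0.26728922] lift/mm [ 0.01091563 -0.34630634]
```

The slide stopped at about 4.7 mm, when the pin caught. The lift is about 2.5 mm by pixels and 2.6 mm by geometry. About 10 mm of push remains.

```bash
python3 -m jog '[[[0.03,-0.074,0,0,0.3],[0.03,-0.074,0,0,0.3],[0,0,0,0,0.3],[0,0,0,0,0.3]]]' 60|tail -3; python3 m.py 2>/dev/null
python3 - <<'E'
import cv2
a=cv2.imread('pics/last.png');cv2.imwrite('pics/s7c.png',cv2.resize(a[190:340,230:380],None,fx=4,fy=4,interpolation=cv2.INTER_CUBIC))
E
```

```text
wrist_force: [-2.0, 7.9, 6.1]
opening: 0.0355
grasp_force: 60.9
out 35.8 lat -0.4 yaw 112.15 z 0.015 F [-2.   7.9  6.1] m [260.2  250.47 285.7  309.94]
```

View pics/s7c.png

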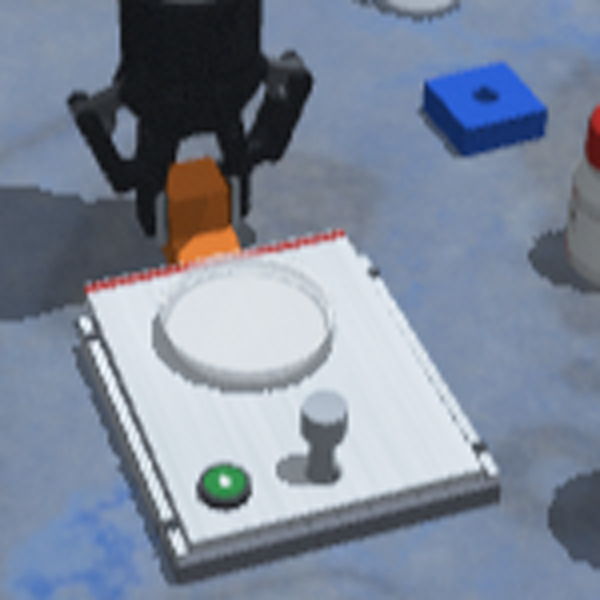

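The dish and pin are standing and the wedge is under the lip, with about 4.5 mm of lift. Another 2 mm of push.

```bash
python3 -m jog '[[[0.015,-0.037,0,0,0.3],[0,0,0,0,0.3],[0,0,0,0,0.3],[0,0,0,0,0.3],[0,0,0,0,0.3]]]' 60; python3 m.py 2>/dev/null
```

```text
time: 15.9
ee_pos: [0.5088, 0.07, 0.0151]
tcp_rot: [179.9, -0.2, 112.2]
wrist_force: [-3.6, 10.1, 7.4]
opening: 0.0353
grasp_force: 60.9
out 34.1 lat -0.5 yaw 112.16 z 0.0151 F [-3.6 10.1  7.4] m [260.04 250.36 285.71 309.92]
```

```bash
python3 -c "
from workcell import ticket
print(ticket.job_done())"
```

```text
the job is handed in; nothing more can be done
None
```

I handed in the job at about 16 s: the pin is home through the plate and base and released, and the wedge is still gripped under the lip with about 4.9 mm of lift (estimated from camera and geometry). In the last view, just before the final 2 mm push, the dish was standing and nothing in view looked disturbed.

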